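# Assemble the sieve tower

## Task

Build the sieve tower on the holder with the green ring, working from the bottom up: first the steel pan, then the blue fine sieve, the yellow medium sieve, the red coarse sieve, and last the black lid. Every piece must sit level and fully home in the one below, and all must be let go. Leave the white bottle, the tape reel and the sample box where they stand.

Things in the scene. Friction and masses are not known exactly. Their poses are not given: they have to be found in the camera images.
- holder: Sieve holder, fixed: a round grey foot 110 mm across and 18 mm high with an upright green seat ring in its middle, 60 mm outside and 52 mm inside diameter, rim at 34 mm above the bench, recess 10 mm deep. A pan seated in it rests on the rim, origin 28 mm above the holder's. Origin: centre of its underside on the bench, z up.
- pan: Steel collecting pan, no mesh. Open round shell, 32 mm tall: 6 to 32 mm up a plain wall 58 mm outside, 52 mm inside; under it a skirt 45 mm across, 6 mm deep, bevelled foot, on which it stands and which drops inside the rim below (3.5 mm play) till the wall rests on that rim; seated, its origin is 28 mm above the holder's. Origin: centre of underside, z up.
- sieve_fine: Fine sieve: blue, close mesh. Open round shell, 32 mm tall: 6 to 32 mm up a plain wall 58 mm outside, 52 mm inside; under it a skirt 45 mm across, 6 mm deep, bevelled foot, on which it stands and which drops inside the rim below (3.5 mm play) till the wall rests on that rim; seated, its origin is 26 mm above that of the piece below. Origin: centre of underside, z up.
- sieve_medium: Medium sieve: yellow. Open round shell, 32 mm tall: 6 to 32 mm up a plain wall 58 mm outside, 52 mm inside; under it a skirt 45 mm across, 6 mm deep, bevelled foot, on which it stands and which drops inside the rim below (3.5 mm play) till the wall rests on that rim; seated, its origin is 26 mm above that of the piece below. Origin: centre of underside, z up.
- sieve_coarse: Coarse sieve: red, wide mesh. Open round shell, 32 mm tall: 6 to 32 mm up a plain wall 58 mm outside, 52 mm inside; under it a skirt 45 mm across, 6 mm deep, bevelled foot, on which it stands and which drops inside the rim below (3.5 mm play) till the wall rests on that rim; seated, its origin is 26 mm above that of the piece below. Origin: centre of underside, z up.
- lid: The black lid: a disc 58 mm across from 6 to 12 mm above its underside, below it the same 45 mm wide, 6 mm deep skirt as the sieves, above it an upright round knob 24 mm across from 12 to 37 mm to hold it by. Seated, its origin lies 26 mm above that of the sieve below. Origin: centre of its underside, z up.
- spray: A loose white bottle with a teal label, 42 mm across and 130 mm tall, standing; to be left alone. Origin: centre of its underside.
- reel: A loose reel of white label tape lying flat, 72 mm across, 26 mm high, dark centre; to be left alone. Origin: centre of its underside.
- sample_box: A loose closed sample box, white with an orange cover, 79 x 59 mm (x, y) and 38 mm high; to be left alone. Origin: centre of its underside.

How it is judged:
By the outcome, as a careful person would: the job done as asked, in the order asked, and still so for the second after the job is handed in, with the robot touching nothing.
It also fails if it takes over 136 s, if anything falls off the work surface, if the arm or the gripper's body presses on something with over 40 N, if the wrist force passes 120 N, or if a joint passes its speed limit or range.

## Robot

A 6-joint arm with a two-finger parallel gripper is mounted at the origin on the work surface. World frame = base frame: x ahead of the robot, y to its left, z up, the work surface at z = 0. Lengths are in m, angles in rad, forces in N, time in s.
With the tool pointing down it reaches from about 0.35 to 0.775 m from the base axis. Payload 7.3 kg.
Tool frame: the origin (TCP) lies on the centre line of the jaws, within the pads' length; the fingertips stand ahead of it and the grasp point (between the pads) lies 11 mm behind it (robot.nose_length is the z of the fingertips in the tool frame, in m); z points along the fingers, y is the line along which they close (so a half turn about z gives the same grasp; the last joint's range is limited). The gripper opens to 92 mm and grips with 3 to 60 N. Pads are 19 mm wide; open, the fingers measure 130 mm over their backs; the gripper's body (75 mm by 190 mm) begins 47 mm behind the grasp point.
Start: joints at [-1.368, 0.342, 1.524, -0, 1.275, -0.146], TCP at [0.179, -0.493, 0.235] pointing down, gripper open.
Joint ranges: [-2.53, 2.53], [-0.77, 2.02], [0.04, 2.7], [-1, 4.14], [0.28, 2.66], [-3.11, 3.11]. Speed limits (rad/s): [2.57, 2.57, 3.14, 3.14, 3.14, 3.14].

## Interface

Orientations are given as [roll, pitch, yaw] about the fixed x, y, z axes, in that order (R = Rz(yaw) Ry(pitch) Rx(roll)).
In Python, from cell import robot, cams gives the robot as it stands. The module is installed in compiled form; this text tells all that it offers.
- The arm moves only by the tool carry_out, never from a script. Its argument "deltas" is a list of rows, each a list of 7 numbers: the shift along the tool's x, y, z in cm, then the turn, a rotation vector about the tool's x, y, z in rad, then the opening, from 0 (shut) to 1 (fully open). A call has exactly 8 rows; each row shifts and turns the commanded pose from where the row before left it, along the tool's axes as they then stand; what a row does not reach is not made up. A row lasts 1/12 s, in which the tool goes at most 41.7 mm and 7.16 degrees, less where a joint would pass 70% of its speed; a pose out of reach is approached as far as the arm can. A call is refused whole if a number of a shift passes 4.17 or a number of a turn 0.125, either way. A call with a gripper value outside its range is refused whole. The fingers move at their own pace and stop on an object; "force" is the grip in N (left out, the last holds). Time passes only in rows, so rows that do not move let the fingers close, or fill a call up. It gives the time, the measured TCP pose, the force, the opening and the grip force at its end, in the units of the state.
- robot.observe(): the state, without advancing time (a new reading comes with each control period).
- cams.read_camera(name): name is "side" or "top" or "wrist"; returns a dict with "image" (420x560x3 uint8, blue, green, red), "depth" (420x560 float32, m along the optical axis (not along the pixel's ray), 0 where there is no reading), "fx", "fy", "cx", "cy" (pixels), "D" ([k1, k2, p1, p2, k3] as OpenCV has them; the pictures are not rectified), "world_to_cam" (4x4, takes a point from world to camera coordinates). Camera axes: x right, y up, looking along -z (the intrinsics and any distortion apply to the point x, -y, -z); pixel columns grow to the right and rows downward; lengths in m; the calibration is good to about 2 mm. A picture is of the moment at which its call begins.
- robot.hand_in(): hands the job in; it is judged then, once.
The state is a dict: "time": time; "qpos": joint angles; "qvel": joint speeds; "joint_efforts": joint torques, N m; "tool_pos": TCP position; "tool_rot": TCP orientation; "contact_force": force on the tool from outside, world axes, zero at the start; "torque": the same for the moment, N m; "opening": finger opening in m; "grip_force": force on a finger pad.
Only numpy, scipy, OpenCV 4.12 (cv2) and the standard library are available. Lean on these libraries where they do the work, as an engineer would, in place of code of your own. Each camera call takes 0.05 s, during which the arm holds its last target. There are 200 camera calls.

## Working session

There is one attempt and no reset: what is moved stays moved. The work goes in short steps, Python scripts to look and compute and a tool call to move; the robot and the scene stay as the last step left them, time stands still between calls to the robot, and variables do not carry over. Pictures are saved under pics/ and viewed, at most 14 in all, crops included, and the job is handed in when it is done.

Besides the shell and the picture viewer there is one more tool, called after "Request:" by a JSON object that holds its "fn" and its "kwargs", one argument or row to a line. carry_out: Moves the arm, as the interface text tells. Its arguments: {"type":"object","properties":{"deltas":{"type":"array","items":{"type":"array","items":{"type":"number"}}},"force":{"type":"number"}},"required":["deltas"]}

```bash
mkdir -p pics; cat > h.py <<'E'
from cell import robot, cams
import numpy as np, cv2
def pts(c):
    d=c["depth"]; h,w=d.shape
    u,v=np.meshgrid(np.arange(w),np.arange(h))
    K=np.array([[c["fx"],0,c["cx"]],[0,c["fy"],c["cy"]],[0,0,1.]])
    n=cv2.undistortPoints(np.stack([u,v],-1).reshape(-1,1,2).astype(np.float64),K,np.array(c["D"],float)).reshape(h,w,2)
    P=np.stack([n[...,0]*d,-n[...,1]*d,-d,np.ones_like(d)],-1)
    return (P@np.linalg.inv(c["world_to_cam"]).T)[...,:3]
E
python3 - <<'E'
from h import *
o=robot.observe(); print({k:np.round(v,3) for k,v in o.items()}, robot.nose_length)
for n in ("side","top"):
    c=cams.read_camera(n); cv2.imwrite(f"pics/{n}0.png",c["image"]); np.savez(f"{n}0.npz",P=pts(c),im=c["image"])
    print(n,np.round(np.linalg.inv(c["world_to_cam"])[:3],3).tolist(),c["fx"],np.mean(c["depth"]>0))
E
```

```text
{'time': np.float64(0.0), 'qpos': array([-1.368,  0.343,  1.525, -0.   ,  1.275, -0.146]), 'qvel': array([-0.   ,  0.001, -0.   ,  0.001,  0.001,  0.   ]), 'joint_efforts': array([-1.0000e-03, -4.3124e+01, -2.4422e+01,  7.2000e-02,  5.6000e-02,
       -0.0000e+00]), 'tool_pos': array([ 0.179, -0.493,  0.234]), 'tool_rot': array([-3.14 , -0.   ,  0.349]), 'contact_force': array([ 0.24 , -0.395, -0.191]), 'torque': array([ 0.016,  0.015, -0.066]), 'grip_force': np.float64(0.0), 'opening': np.float64(0.092)} 0.008
side [[-0.814, 0.458, -0.358, 0.097], [-0.581, -0.626, 0.521, 0.573], [0.014, 0.632, 0.775, 0.891]] 411.2703518639948 0.9961394557823129
top [[0.004, 0.998, -0.068, 0.426], [-1.0, 0.004, 0.0, -0.019], [0.0, 0.068, 0.998, 0.941]] 385.6775309171184 0.9959438775510204
```

View pics/top0.png

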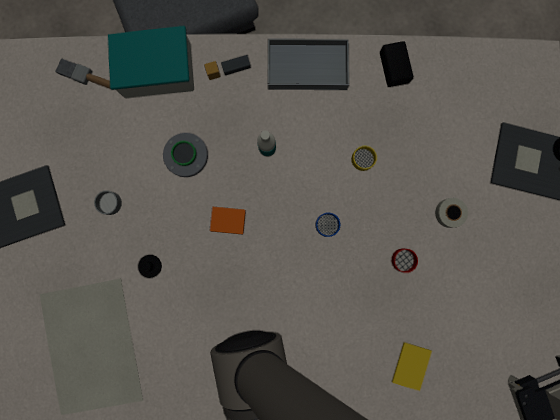

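View pics/side0.png

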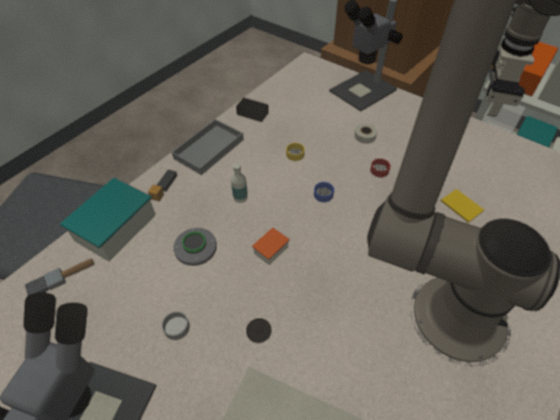

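The top view shows the holder at (185,155), pan (108,203), lid (150,266), blue (328,224), yellow (364,158), red (405,261), spray (266,143), box (228,220) and reel (452,212). The side view shows the same layout. Next I measure these with depth and colour.

```bash
cat >> h.py <<'E'
def circ(P,cx,cy,r,z0,z1):
    # top-down centre by min enclosing circle of points in height band, near guess
    m=(np.hypot(P[...,0]-cx,P[...,1]-cy)<r)&(P[...,2]>z0)&(P[...,2]<z1)
    q=P[m]
    if len(q)<5: return None
    (a,b),R=cv2.minEnclosingCircle((q[:,:2]*1000).astype(np.float32))
    A=np.c_[2*q[:,:2],np.ones(len(q))]; s=np.linalg.lstsq(A,(q[:,:2]**2).sum(1),rcond=None)[0]
    return np.round([a,b,R,*(s[:2]*1000),1000*np.sqrt(s[2]+s[0]**2+s[1]**2),len(q),1000*np.median(q[:,2])],1)
E
python3 - <<'E'
from h import *
T=np.load("top0.npz"); S=np.load("side0.npz")
g={"holder":(184,153,.026,.042),"pan":(108,203,.024,.04),"lid":(150,266,.004,.018),"blue":(328,224,.024,.04),"yellow":(364,158,.024,.04),"red":(405,261,.024,.04),"spray":(266,143,.05,.14),"reel":(452,212,.018,.035),"box":(228,220,.03,.045)}
for k,(u,v,a,b) in g.items():
    p=T["P"][v,u]; r=.05
    print(k,np.round(p,3),"top",circ(T["P"],p[0],p[1],r,a,b).tolist(),"side",(lambda x:x if x is None else x.tolist())(circ(S["P"],p[0],p[1],r,a,b)))
print("bench",np.median(T["P"][230:260,260:300,2]),np.median(S["P"][270:300,300:330,2]))
E
```

```text
holder [0.632 0.221 0.024] top [631.2, 219.8, 30.3, 630.8, 219.7, 25.6, 220.0, 32.5] side [631.7, 220.9, 31.0, 631.4, 221.2, 26.1, 212.0, 32.0]
pan [0.511 0.41  0.008] top [511.6, 406.0, 29.9, 511.7, 405.2, 27.3, 160.0, 31.2] side [513.1, 406.9, 29.7, 511.8, 406.3, 26.9, 161.0, 30.5]
lid [0.36  0.293 0.034] top [360.1, 293.9, 48.7, 359.3, 300.5, 23.8, 364.0, 12.3] side [361.0, 297.9, 34.1, 359.8, 302.2, 22.9, 399.0, 11.7]
blue [ 0.462 -0.129  0.012] top [460.7, -125.7, 28.9, 460.6, -125.3, 27.3, 107.0, 32.0] side [462.2, -126.2, 30.1, 461.0, -126.0, 27.2, 121.0, 30.0]
yellow [ 0.624 -0.218  0.01 ] top [622.8, -214.6, 29.5, 622.1, -214.6, 27.5, 134.0, 31.5] side [621.9, -216.4, 32.0, 622.7, -215.2, 27.5, 111.0, 30.0]
red [ 0.373 -0.315  0.009] top [375.3, -308.8, 29.3, 374.9, -308.8, 27.1, 135.0, 31.5] side [373.4, -311.5, 31.9, 375.9, -310.2, 27.5, 113.0, 30.1]
spray [0.638 0.019 0.098] top [647.7, 20.2, 21.1, 643.9, 19.8, 13.8, 326.0, 89.7] side [646.9, 20.7, 21.4, 644.3, 24.1, 13.0, 330.0, 86.3]
reel [ 0.491 -0.425  0.029] top [490.7, -429.0, 37.0, 490.3, -428.2, 26.0, 715.0, 26.6] side [490.5, -430.1, 39.2, 490.1, -428.7, 27.2, 296.0, 26.7]
box [0.469 0.109 0.037] top [469.3, 111.6, 47.4, 469.1, 111.6, 28.4, 841.0, 38.5] side [469.1, 111.0, 47.9, 468.9, 112.1, 29.1, 640.0, 38.3]
bench 0.000541575320563592 0.0002269707605546123
```

Request:
{"fn": "carry_out", "kwargs": {
  "deltas": [
    [0,0,0,0,0,0.1163,1],
    [0,0,0,0,0,0.1163,1],
    [0,0,0,0,0,0.1164,1],
    [2.4,-3.2,0,0,0,0,1],
    [2.4,-3.2,0,0,0,0,1],
    [2.4,-3.2,0,0,0,0,1],
    [2.4,-3.2,0,0,0,0,1],
    [2.4,-3.2,0,0,0,0,1]
  ],
  "force": 30
}}

```text
time: 0.77
tool_pos: [0.3, -0.3317, 0.2344]
tool_rot: [-3.141, 0.0, -0.001]
contact_force: [0.7, -0.2, -0.1]
opening: 0.0919
grip_force: 0.0
```

Request:
{"fn": "carry_out", "kwargs": {
  "deltas": [
    [1,-3.9,0,0,0,0,1],
    [1,-3.9,0,0,0,0,1],
    [1,-3.9,0,0,0,0,1],
    [1,-3.9,0,0,0,0,1],
    [1,-3.9,0,0,0,0,1],
    [1,-3.9,0,0,0,0,1],
    [1,-3.9,0,0,0,0,1],
    [1,-3.9,0,0,0,0,1]
  ]
}}

```text
time: 1.43
tool_pos: [0.3794, -0.0194, 0.2347]
tool_rot: [3.141, -0.0, -0.001]
contact_force: [1.9, -0.3, 0.1]
opening: 0.0916
grip_force: 0.0
```

Request:
{"fn": "carry_out", "kwargs": {
  "deltas": [
    [1,-3.9,0,0,0,0,1],
    [1,-3.9,0,0,0,0,1],
    [1,-3.9,0,0,0,0,1],
    [1,-3.9,0,0,0,0,1],
    [1,-3.9,0,0,0,0,1],
    [1,-3.9,0,0,0,0,1],
    [1,-3.9,0,0,0,0,1],
    [1,-3.9,0,0,0,0,1]
  ]
}}

```text
time: 2.1
tool_pos: [0.4594, 0.2927, 0.2343]
tool_rot: [3.141, 0.001, 0.0]
contact_force: [0.2, -0.1, 0.3]
opening: 0.0917
grip_force: 0.0
```

Request:
{"fn": "carry_out", "kwargs": {
  "deltas": [
    [1.3,-2.85,2,0,0,0,1],
    [1.3,-2.85,2,0,0,0,1],
    [1.3,-2.85,2,0,0,0,1],
    [1.3,-2.85,2,0,0,0,1],
    [0,0,2,0,0,0,1],
    [0,0,2,0,0,0,1],
    [0,0,0,0,0,0,1],
    [0,0,0,0,0,0,1]
  ]
}}

```text
time: 2.77
tool_pos: [0.5109, 0.4041, 0.1133]
tool_rot: [3.14, 0.003, -0.0]
contact_force: [0.0, 0.0, 0.2]
opening: 0.0919
grip_force: 0.0
```

Request:
{"fn": "carry_out", "kwargs": {
  "deltas": [
    [0.08,-0.15,2.4,0,0,0,1],
    [0,0,2.4,0,0,0,1],
    [0,0,2.4,0,0,0,1],
    [0,0,1.6,0,0,0,1],
    [0,0,0.8,0,0,0,1],
    [0,0,0,0,0,0,1],
    [0,0,0,0,0,0,0],
    [0,0,0,0,0,0,0]
  ],
  "force": 25
}}

```text
time: 3.43
tool_pos: [0.5136, 0.4066, 0.0208]
tool_rot: [-3.14, -0.003, -0.0]
contact_force: [-0.3, 0.1, -0.3]
opening: 0.0826
grip_force: 0.0
```

Request:
{"fn": "carry_out", "kwargs": {
  "deltas": [
    [0,0,0,0,0,0,0],
    [0,0,0,0,0,0,0],
    [0,0,0,0,0,0,0],
    [0,0,0,0,0,0,0],
    [0,0,0,0,0,0,0],
    [0,0,0,0,0,0,0],
    [0,0,0,0,0,0,0],
    [0,0,0,0,0,0,0]
  ]
}}

```text
time: 4.1
tool_pos: [0.5127, 0.4062, 0.0193]
tool_rot: [-3.141, -0.001, -0.0]
contact_force: [-0.0, -0.3, 6.6]
opening: 0.0584
grip_force: 25.0
```

Request:
{"fn": "carry_out", "kwargs": {
  "deltas": [
    [0,0,-0.5,0,0,0,0],
    [0,0,-1.5,0,0,0,0],
    [0,0,-2.5,0,0,0,0],
    [0,0,-2.5,0,0,0,0],
    [0,0,-1.0,0,0,0,0],
    [2,3,0,0,0,0,0],
    [2,3,0,0,0,0,0],
    [2,3,0,0,0,0,0]
  ]
}}

```text
time: 4.77
tool_pos: [0.5724, 0.3154, 0.0983]
tool_rot: [3.141, 0.0, 0.002]
contact_force: [1.1, -0.3, -0.9]
opening: 0.0582
grip_force: 25.0
```

Request:
{"fn": "carry_out", "kwargs": {
  "deltas": [
    [2,3,0,0,0,0,0],
    [2,3,0,0,0,0,0],
    [1.3,2.3,0,0,0,0,0],
    [0.6,1.2,0,0,0,0,0],
    [0,0,0,0,0,0,0],
    [0,0,0,0,0,0,0],
    [0,0,0,0,0,0,0],
    [0,0,0,0,0,0,0]
  ]
}}

```text
time: 5.43
tool_pos: [0.6304, 0.2228, 0.0986]
tool_rot: [-3.141, 0.001, 0.002]
contact_force: [-0.1, 0.0, -1.4]
opening: 0.0582
grip_force: 25.0
```

```bash
python3 - <<'E'
from h import *
o=robot.observe(); print(np.round(o["tool_pos"],4),np.round(o["contact_force"],1))
c=cams.read_camera("wrist"); cv2.imwrite("pics/w1.png",c["image"]); P=pts(c); np.savez("w1.npz",P=P)
x,y,z=o["tool_pos"]
b=z-.0193
print("piece",circ(P,x,y,.045,b+.027,b+.04), "ring",circ(P,.631,.22,.045,.026,.042))
E
```

```text
[0.6304 0.2228 0.0986] [-0.1  0.  -1.4]
piece [ 640.8  222.9   43.8  631.3  222.6   30.3 2867.   110.9] ring [631.4 220.6  29.7 631.6 220.5  27.4 745.   33.6]
```

View pics/w1.png

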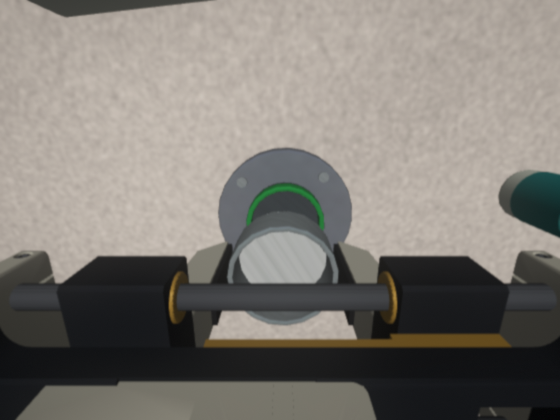

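The wrist view shows the pan held level at (283,275), with the green ring below and ahead of it at (285,215). The ring measures (631.5,220.5) mm, so I correct y by about −2 mm and lower.

Request:
{"fn": "carry_out", "kwargs": {
  "deltas": [
    [0.1,0.22,0.5,0,0,0,0],
    [0,0,1,0,0,0,0],
    [0,0,1,0,0,0,0],
    [0,0,1,0,0,0,0],
    [0,0,0.4,0,0,0,0],
    [0,0,0.4,0,0,0,0],
    [0,0,0.2,0,0,0,0],
    [0,0,0,0,0,0,0]
  ]
}}

```text
time: 6.15
tool_pos: [0.6322, 0.2187, 0.0531]
tool_rot: [3.141, 0.001, -0.0]
contact_force: [0.1, -0.6, -0.7]
opening: 0.0583
grip_force: 25.0
```

Request:
{"fn": "carry_out", "kwargs": {
  "deltas": [
    [0,0,0.2,0,0,0,0],
    [0,0,0.2,0,0,0,0],
    [0,0,0.15,0,0,0,0],
    [0,0,0,0,0,0,0],
    [0,0,0,0,0,0,0],
    [0,0,0,0,0,0,0],
    [0,0,0,0,0,0,0],
    [0,0,0,0,0,0,0]
  ]
}}

```text
time: 6.82
tool_pos: [0.6325, 0.2188, 0.0483]
tool_rot: [3.142, -0.0, -0.0]
contact_force: [0.0, 0.0, -1.7]
opening: 0.0581
grip_force: 25.0
```

Request:
{"fn": "carry_out", "kwargs": {
  "deltas": [
    [-0.1,-0.15,0.1,0,0,0,0],
    [0,0,0.1,0,0,0,0],
    [0,0,0,0,0,0,0],
    [0,0,0,0,0,0,0],
    [0,0,0,0,0,0,0],
    [0,0,0,0,0,0,0],
    [0,0,0,0,0,0,0],
    [0,0,0,0,0,0,0]
  ]
}}

```text
time: 7.48
tool_pos: [0.6316, 0.2203, 0.0473]
tool_rot: [3.142, -0.001, -0.0]
contact_force: [-1.6, -1.7, 4.7]
opening: 0.0578
grip_force: 25.0
```

Request:
{"fn": "carry_out", "kwargs": {
  "deltas": [
    [0,0,0,0,0,0,1],
    [0,0,0,0,0,0,1],
    [0,0,0,0,0,0,1],
    [0,0,0,0,0,0,1],
    [0,0,0,0,0,0,1],
    [0,0,-1,0,0,0,1],
    [0,0,-2,0,0,0,1],
    [0,0,-3,0,0,0,1]
  ]
}}

```text
time: 8.15
tool_pos: [0.6298, 0.2199, 0.1046]
tool_rot: [3.14, 0.005, -0.0]
contact_force: [-0.2, -0.2, 0.1]
opening: 0.0921
grip_force: 0.0
```

Request:
{"fn": "carry_out", "kwargs": {
  "deltas": [
    [0,0,-3,0,0,0,1],
    [0,0,-3,0,0,0,1],
    [-1.8,3.7,0,0,0,0,1],
    [-1.8,3.7,0,0,0,0,1],
    [-1.8,3.7,0,0,0,0,1],
    [-1.8,3.7,0,0,0,0,1],
    [-1.8,3.7,0,0,0,0,1],
    [-1.8,3.7,0,0,0,0,1]
  ]
}}

```text
time: 8.82
tool_pos: [0.5223, -0.0031, 0.1671]
tool_rot: [3.141, -0.001, 0.0]
contact_force: [0.8, -0.4, -0.6]
opening: 0.0918
grip_force: 0.0
```

Request:
{"fn": "carry_out", "kwargs": {
  "deltas": [
    [-1.8,3.7,0,0,0,0,1],
    [-1.8,3.7,0,0,0,0,1],
    [-1.8,3.3,0,0,0,0,1],
    [-0.8,1.7,2,0,0,0,1],
    [0,0,2,0,0,0,1],
    [0,0,2,0,0,0,1],
    [0,0,0,0,0,0,1],
    [0,0,0,0,0,0,1]
  ]
}}

```text
time: 9.48
tool_pos: [0.4611, -0.1256, 0.1064]
tool_rot: [-3.141, 0.001, -0.0]
contact_force: [0.8, -0.1, 0.1]
opening: 0.092
grip_force: 0.0
```

```bash
python3 - <<'E'
from h import *
o=robot.observe(); print(np.round(o["tool_pos"],4),np.round(o["contact_force"],1))
P=pts(cams.read_camera("top")); print("pan top",circ(P,.6315,.2205,.045,.052,.07))
P=pts(cams.read_camera("side")); print("pan side",circ(P,.6315,.2205,.045,.052,.07))
P=pts(cams.read_camera("wrist")); print("blue wrist",circ(P,.461,-.1257,.045,.024,.04))
E
```

```text
[ 0.4611 -0.1256  0.1064] [ 0.8 -0.1  0.1]
pan top [630.9 219.6  29.2 630.1 218.8  27.  135.   59.6]
pan side [632.3 221.3  30.8 631.1 220.1  27.4 152.   58.5]
blue wrist [ 459.6 -126.6   29.1  460.4 -126.6   27.1 1119.    31.4]
```

Request:
{"fn": "carry_out", "kwargs": {
  "deltas": [
    [-0.05,0.05,2.4,0,0,0,1],
    [0,0,2.4,0,0,0,1],
    [0,0,2.0,0,0,0,1],
    [0,0,1.2,0,0,0,1],
    [0,0,0.8,0,0,0,1],
    [0,0,0,0,0,0,1],
    [0,0,0,0,0,0,1],
    [0,0,0,0,0,0,0]
  ]
}}

```text
time: 10.3
tool_pos: [0.4617, -0.1264, 0.0193]
tool_rot: [3.141, -0.002, 0.0]
contact_force: [0.9, 0.6, 0.6]
opening: 0.0888
grip_force: 0.0
```

Request:
{"fn": "carry_out", "kwargs": {
  "deltas": [
    [0,0,0,0,0,0,0],
    [0,0,0,0,0,0,0],
    [0,0,0,0,0,0,0],
    [0,0,0,0,0,0,0],
    [0,0,0,0,0,0,0],
    [0,0,0,0,0,0,0],
    [0,0,0,0,0,0,0],
    [0,0,0,0,0,0,0]
  ]
}}

```text
time: 10.97
tool_pos: [0.4609, -0.1263, 0.0184]
tool_rot: [3.141, -0.0, -0.0]
contact_force: [-0.9, 0.3, 4.5]
opening: 0.0574
grip_force: 25.0
```

Request:
{"fn": "carry_out", "kwargs": {
  "deltas": [
    [0,0,-0.5,0,0,0,0],
    [0,0,-1.5,0,0,0,0],
    [0,0,-2.5,0,0,0,0],
    [0,0,-3,0,0,0,0],
    [0,0,-3,0,0,0,0],
    [1,-2,-1.5,0,0,0,0],
    [1.7,-3.4,0,0,0,0,0],
    [1.7,-3.4,0,0,0,0,0]
  ]
}}

```text
time: 11.63
tool_pos: [0.5057, -0.0379, 0.1398]
tool_rot: [3.141, -0.003, -0.003]
contact_force: [-0.5, -1.0, -2.0]
opening: 0.0577
grip_force: 25.0
```

Request:
{"fn": "carry_out", "kwargs": {
  "deltas": [
    [1.7,-3.4,0,0,0,0,0],
    [1.7,-3.4,0,0,0,0,0],
    [1.7,-3.4,0,0,0,0,0],
    [1.7,-3.4,0,0,0,0,0],
    [1.7,-3.4,0,0,0,0,0],
    [1.7,-3.4,0,0,0,0,0],
    [1.6,-3.4,0,0,0,0,0],
    [0.9,-2.0,0,0,0,0,0]
  ]
}}

```text
time: 12.3
tool_pos: [0.6324, 0.2235, 0.1377]
tool_rot: [-3.141, 0.0, 0.002]
contact_force: [-0.0, -0.3, -0.7]
opening: 0.0581
grip_force: 25.0
```

Request:
{"fn": "carry_out", "kwargs": {
  "deltas": [
    [0.0,0,0,0,0,0,0],
    [0,0,1,0,0,0,0],
    [0,0,1.5,0,0,0,0],
    [0,0,1.5,0,0,0,0],
    [0,0,0.5,0,0,0,0],
    [0,0,0,0,0,0,0],
    [0,0,0,0,0,0,0],
    [0,0,0,0,0,0,0]
  ]
}}

```text
time: 12.97
tool_pos: [0.6324, 0.2193, 0.0941]
tool_rot: [-3.141, -0.001, -0.001]
contact_force: [0.9, 0.9, -0.3]
opening: 0.0579
grip_force: 25.0
```

Request:
{"fn": "carry_out", "kwargs": {
  "deltas": [
    [-0.1,-0.07,0.4,0,0,0,0],
    [0,0,0.4,0,0,0,0],
    [0,0,0.3,0,0,0,0],
    [0,0,0.3,0,0,0,0],
    [0,0,0,0,0,0,0],
    [0,0,0,0,0,0,0],
    [0,0,0,0,0,0,0],
    [0,0,0,0,0,0,0]
  ]
}}

```text
time: 13.63
tool_pos: [0.6311, 0.2206, 0.0794]
tool_rot: [-3.142, -0.0, -0.0]
contact_force: [0.2, 0.4, -0.8]
opening: 0.0578
grip_force: 25.0
```

Request:
{"fn": "carry_out", "kwargs": {
  "deltas": [
    [0,0,0.2,0,0,0,0],
    [0,0,0.2,0,0,0,0],
    [0,0,0.2,0,0,0,0],
    [0,0,0.2,0,0,0,0],
    [0,0,0,0,0,0,0],
    [0,0,0,0,0,0,0],
    [0,0,0,0,0,0,0],
    [0,0,0,0,0,0,0]
  ]
}}

```text
time: 14.3
tool_pos: [0.6309, 0.2205, 0.0724]
tool_rot: [3.142, -0.001, -0.0]
contact_force: [-3.9, -0.6, 7.7]
opening: 0.0576
grip_force: 25.0
```

Request:
{"fn": "carry_out", "kwargs": {
  "deltas": [
    [0,0,0,0,0,0,1],
    [0,0,0,0,0,0,1],
    [0,0,0,0,0,0,1],
    [0,0,0,0,0,0,1],
    [0,0,0,0,0,0,1],
    [0,0,-1,0,0,0,1],
    [0,0,-2,0,0,0,1],
    [0,0,-3,0,0,0,1]
  ]
}}

```text
time: 14.97
tool_pos: [0.6294, 0.2201, 0.1295]
tool_rot: [3.14, 0.006, -0.0]
contact_force: [0.5, 1.0, -0.3]
opening: 0.0916
grip_force: 0.0
```

Request:
{"fn": "carry_out", "kwargs": {
  "deltas": [
    [0,0,-4,0,0,0,1],
    [0,0,-4,0,0,0,1],
    [0,3.9,0,0,0,0,1],
    [0,3.9,0,0,0,0,1],
    [0,3.9,0,0,0,0,1],
    [0,3.9,0,0,0,0,1],
    [0,3.9,0,0,0,0,1],
    [0,3.9,0,0,0,0,1]
  ]
}}

```text
time: 15.63
tool_pos: [0.6306, -0.0152, 0.2122]
tool_rot: [3.141, -0.001, 0.0]
contact_force: [0.8, -0.2, -0.4]
opening: 0.0918
grip_force: 0.0
```

Request:
{"fn": "carry_out", "kwargs": {
  "deltas": [
    [-0.2,3.9,0,0,0,0,1],
    [-0.2,3.9,0,0,0,0,1],
    [-0.2,3.9,0,0,0,0,1],
    [-0.2,3.9,0,0,0,0,1],
    [0,3.6,2,0,0,0,1],
    [0,1,3,0,0,0,1],
    [0,0,3,0,0,0,1],
    [0,0,2,0,0,0,1]
  ]
}}

```text
time: 16.3
tool_pos: [0.6215, -0.2167, 0.109]
tool_rot: [-3.141, 0.002, -0.003]
contact_force: [-0.1, 0.6, -0.5]
opening: 0.0917
grip_force: 0.0
```

```bash
python3 - <<'E'
from h import *
o=robot.observe(); print(np.round(o["tool_pos"],4),np.round(o["contact_force"],1))
P=pts(cams.read_camera("top")); print("fine top",circ(P,.6315,.2205,.045,.078,.096))
P=pts(cams.read_camera("side")); print("fine side",circ(P,.6315,.2205,.045,.078,.096))
P=pts(cams.read_camera("wrist")); print("yellow wrist",circ(P,.6224,-.215,.045,.024,.04))
E
```

```text
[ 0.6215 -0.2167  0.109 ] [-0.1  0.6 -0.5]
fine top [630.1 219.8  29.5 629.7 219.4  27.  154.   85.4]
fine side [631.5 221.4  30.8 630.7 220.3  27.4 159.   84.5]
yellow wrist [ 621.2 -215.7   28.9  621.7 -215.6   27.1 1130.    31.4]
```

Request:
{"fn": "carry_out", "kwargs": {
  "deltas": [
    [0.05,-0.08,2.4,0,0,0,1],
    [0,0,2.4,0,0,0,1],
    [0,0,2.0,0,0,0,1],
    [0,0,1.2,0,0,0,1],
    [0,0,0.8,0,0,0,1],
    [0,0,0,0,0,0,1],
    [0,0,0,0,0,0,1],
    [0,0,0,0,0,0,1]
  ]
}}

```text
time: 17.12
tool_pos: [0.6244, -0.2151, 0.025]
tool_rot: [3.14, -0.003, -0.0]
contact_force: [0.0, -0.3, 0.5]
opening: 0.0923
grip_force: 0.0
```

Request:
{"fn": "carry_out", "kwargs": {
  "deltas": [
    [0,0,0,0,0,0,0],
    [0,0,0,0,0,0,0],
    [0,0,0,0,0,0,0],
    [0,0,0,0,0,0,0],
    [0,0,0,0,0,0,0],
    [0,0,0,0,0,0,0],
    [0,0,0,0,0,0,0],
    [0,0,0,0,0,0,0]
  ]
}}

```text
time: 17.78
tool_pos: [0.6233, -0.2147, 0.0233]
tool_rot: [3.141, -0.0, -0.0]
contact_force: [-0.6, -0.5, 1.7]
opening: 0.0574
grip_force: 25.0
```

Request:
{"fn": "carry_out", "kwargs": {
  "deltas": [
    [0,0,-0.5,0,0,0,0],
    [0,0,-1.5,0,0,0,0],
    [0,0,-3,0,0,0,0],
    [0,0,-3.5,0,0,0,0],
    [0,0,-3.5,0,0,0,0],
    [0,-1,-3.5,0,0,0,0],
    [0,-2.5,-2,0,0,0,0],
    [0.1,-3.8,0,0,0,0,0]
  ]
}}

```text
time: 18.45
tool_pos: [0.6264, -0.1445, 0.2045]
tool_rot: [3.137, -0.01, -0.004]
contact_force: [0.9, -0.0, -0.8]
opening: 0.0566
grip_force: 25.0
```

Request:
{"fn": "carry_out", "kwargs": {
  "deltas": [
    [0.1,-3.8,0,0,0,0,0],
    [0.1,-3.8,0,0,0,0,0],
    [0.1,-3.8,0,0,0,0,0],
    [0.1,-3.8,0,0,0,0,0],
    [0.1,-3.8,0,0,0,0,0],
    [0.1,-3.8,0,0,0,0,0],
    [0.1,-3.8,0,0,0,0,0],
    [0,-3.8,0,0,0,0,0]
  ]
}}

```text
time: 19.12
tool_pos: [0.6311, 0.1642, 0.1985]
tool_rot: [3.142, -0.0, -0.0]
contact_force: [1.6, 0.1, -0.8]
opening: 0.0564
grip_force: 25.0
```

Request:
{"fn": "carry_out", "kwargs": {
  "deltas": [
    [0,-3.5,0,0,0,0,0],
    [0,-1.8,0,0,0,0,0],
    [0,0,0,0,0,0,0],
    [0,0,2,0,0,0,0],
    [0,0,2,0,0,0,0],
    [0,0,2,0,0,0,0],
    [0,0,1,0,0,0,0],
    [0,0,0,0,0,0,0]
  ]
}}

```text
time: 19.78
tool_pos: [0.63, 0.2142, 0.1254]
tool_rot: [3.14, 0.005, -0.001]
contact_force: [-1.0, -0.2, -1.4]
opening: 0.0571
grip_force: 25.0
```

Request:
{"fn": "carry_out", "kwargs": {
  "deltas": [
    [0.1,-0.55,0,0,0,0,0],
    [0,0,0.4,0,0,0,0],
    [0,0,0.4,0,0,0,0],
    [0,0,0.3,0,0,0,0],
    [0,0,0,0,0,0,0],
    [0,0,0,0,0,0,0],
    [0,0,0,0,0,0,0],
    [0,0,0,0,0,0,0]
  ]
}}

```text
time: 20.45
tool_pos: [0.6325, 0.2208, 0.1175]
tool_rot: [-3.142, -0.0, -0.0]
contact_force: [1.0, 0.2, -0.3]
opening: 0.0569
grip_force: 25.0
```

```bash
python3 - <<'E'
from h import *
o=robot.observe(); print(np.round(o["tool_pos"],4),np.round(o["tool_rot"],3))
c=cams.read_camera("wrist"); cv2.imwrite("pics/w2.png",c["image"])
c=cams.read_camera("side"); cv2.imwrite("pics/s2.png",cv2.resize(c["image"][150:330,100:300],None,fx=3,fy=3))
E
```

```text
[0.6325 0.2208 0.1175] [-3.142 -0.    -0.   ]
```

View pics/w2.png

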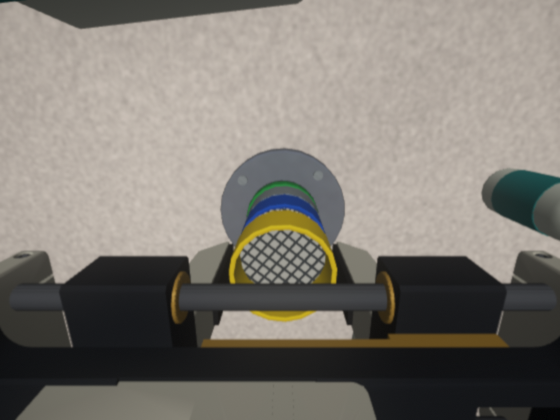

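View pics/s2.png

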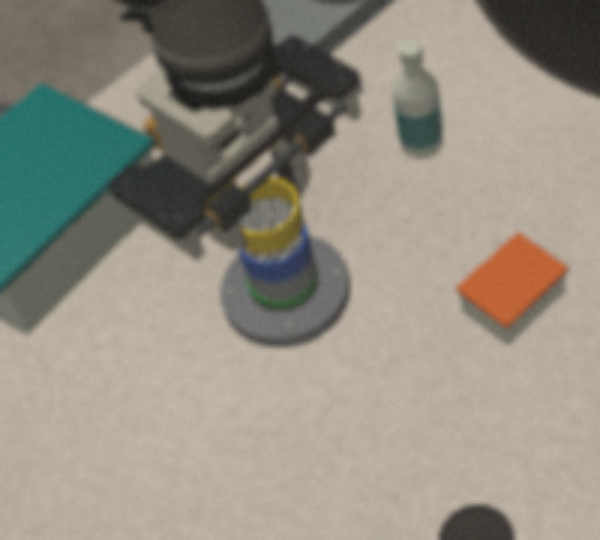

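The wrist view shows yellow held level at (283,268) over blue at (283,205). The side view shows the stack upright at (280,260), with the bottle and box undisturbed. Next I lower it.

Request:
{"fn": "carry_out", "kwargs": {
  "deltas": [
    [-0.08,0.05,0.2,0,0,0,0],
    [0,0,0.2,0,0,0,0],
    [0,0,0.2,0,0,0,0],
    [0,0,0.2,0,0,0,0],
    [0,0,0.2,0,0,0,0],
    [0,0,0,0,0,0,0],
    [0,0,0,0,0,0,0],
    [0,0,0,0,0,0,0]
  ]
}}

```text
time: 21.22
tool_pos: [0.6317, 0.2203, 0.1072]
tool_rot: [3.142, -0.0, -0.0]
contact_force: [0.6, -0.6, -0.3]
opening: 0.0565
grip_force: 25.0
```

Request:
{"fn": "carry_out", "kwargs": {
  "deltas": [
    [0,0,0.2,0,0,0,0],
    [0,0,0.15,0,0,0,0],
    [0,0,0,0,0,0,0],
    [0,0,0,0,0,0,0],
    [0,0,0,0,0,0,0],
    [0,0,0,0,0,0,0],
    [0,0,0,0,0,0,0],
    [0,0,0,0,0,0,0]
  ]
}}

```text
time: 21.88
tool_pos: [0.6316, 0.2203, 0.1037]
tool_rot: [3.142, -0.0, -0.0]
contact_force: [-0.1, 0.9, 0.1]
opening: 0.0568
grip_force: 25.0
```

Request:
{"fn": "carry_out", "kwargs": {
  "deltas": [
    [0,0,0.1,0,0,0,0],
    [0,0,0.05,0,0,0,0],
    [0,0,0,0,0,0,0],
    [0,0,0,0,0,0,0],
    [0,0,0,0,0,0,0],
    [0,0,0,0,0,0,0],
    [0,0,0,0,0,0,0],
    [0,0,0,0,0,0,0]
  ]
}}

```text
time: 22.55
tool_pos: [0.6318, 0.2203, 0.1032]
tool_rot: [-3.141, -0.001, -0.0]
contact_force: [-1.8, -0.2, 5.9]
opening: 0.0568
grip_force: 25.0
```

Request:
{"fn": "carry_out", "kwargs": {
  "deltas": [
    [0,0,0,0,0,0,1],
    [0,0,0,0,0,0,1],
    [0,0,0,0,0,0,1],
    [0,0,0,0,0,0,1],
    [0,0,0,0,0,0,1],
    [0,0,-1,0,0,0,1],
    [0,0,-2,0,0,0,1],
    [0,0,-3,0,0,0,1]
  ]
}}

```text
time: 23.22
tool_pos: [0.6302, 0.2199, 0.1606]
tool_rot: [3.14, 0.005, -0.0]
contact_force: [0.3, -0.9, -0.6]
opening: 0.0917
grip_force: 0.0
```

Request:
{"fn": "carry_out", "kwargs": {
  "deltas": [
    [0,0,-3,0,0,0,1],
    [0,0,-1,0,0,0,1],
    [-1.8,3.75,0,0,0,0,1],
    [-1.8,3.75,0,0,0,0,1],
    [-1.8,3.75,0,0,0,0,1],
    [-1.8,3.75,0,0,0,0,1],
    [-1.8,3.75,0,0,0,0,1],
    [-1.8,3.75,0,0,0,0,1]
  ]
}}

```text
time: 23.88
tool_pos: [0.5223, -0.0061, 0.2025]
tool_rot: [3.141, -0.0, 0.0]
contact_force: [1.0, -1.3, 0.0]
opening: 0.0919
grip_force: 0.0
```

Request:
{"fn": "carry_out", "kwargs": {
  "deltas": [
    [-1.8,3.75,0,0,0,0,1],
    [-1.8,3.75,0,0,0,0,1],
    [-1.8,3.75,0,0,0,0,1],
    [-1.8,3.75,0,0,0,0,1],
    [-1.8,3.75,0,0,0,0,1],
    [-1.8,3.75,0,0,0,0,1],
    [-1.8,3.75,0,0,0,0,1],
    [-1.8,3.75,0,0,0,0,1]
  ]
}}

```text
time: 24.55
tool_pos: [0.3782, -0.3063, 0.2027]
tool_rot: [3.141, -0.001, -0.0]
contact_force: [2.0, 0.5, -0.3]
opening: 0.0916
grip_force: 0.0
```

Request:
{"fn": "carry_out", "kwargs": {
  "deltas": [
    [-0.45,0.5,2,0,0,0,1],
    [0,0,2.5,0,0,0,1],
    [0,0,2.5,0,0,0,1],
    [0,0,2,0,0,0,1],
    [0,0,0.5,0,0,0,1],
    [0,0,0,0,0,0,1],
    [0,0,0,0,0,0,1],
    [0,0,0,0,0,0,1]
  ]
}}

```text
time: 25.22
tool_pos: [0.3757, -0.3103, 0.1086]
tool_rot: [3.14, -0.002, 0.0]
contact_force: [1.0, -0.1, -0.3]
opening: 0.0917
grip_force: 0.0
```

```bash
python3 - <<'E'
from h import *
o=robot.observe(); print(np.round(o["tool_pos"],4),np.round(o["contact_force"],1))
P=pts(cams.read_camera("top")); print("med top",circ(P,.6315,.2205,.045,.104,.122))
P=pts(cams.read_camera("side")); print("med side",circ(P,.6315,.2205,.045,.104,.122))
P=pts(cams.read_camera("wrist")); print("red wrist",circ(P,.3753,-.3095,.045,.024,.04))
E
```

```text
[ 0.3757 -0.3103  0.1086] [ 1.  -0.1 -0.3]
med top [630.2 220.   29.5 629.4 219.6  27.  166.  111.6]
med side [630.9 220.5  29.8 630.5 220.6  27.3 174.  110.5]
red wrist [ 374.7 -310.2   29.   375.4 -310.2   27.1 1124.    31.3]
```

Medium is level and home. I go down on red.

Request:
{"fn": "carry_out", "kwargs": {
  "deltas": [
    [-0.05,0,2.4,0,0,0,1],
    [0,0,2.4,0,0,0,1],
    [0,0,2.0,0,0,0,1],
    [0,0,1.2,0,0,0,1],
    [0,0,0.9,0,0,0,1],
    [0,0,0,0,0,0,1],
    [0,0,0,0,0,0,1],
    [0,0,0,0,0,0,1]
  ]
}}

```text
time: 26.03
tool_pos: [0.375, -0.3102, 0.0191]
tool_rot: [3.14, -0.001, -0.0]
contact_force: [-0.8, 0.8, -0.5]
opening: 0.0921
grip_force: 0.0
```

Request:
{"fn": "carry_out", "kwargs": {
  "deltas": [
    [0,0,0,0,0,0,0],
    [0,0,0,0,0,0,0],
    [0,0,0,0,0,0,0],
    [0,0,0,0,0,0,0],
    [0,0,0,0,0,0,0],
    [0,0,0,0,0,0,0],
    [0,0,0,0,0,0,0],
    [0,0,0,0,0,0,0]
  ]
}}

```text
time: 26.7
tool_pos: [0.3745, -0.3097, 0.0183]
tool_rot: [3.141, -0.0, -0.0]
contact_force: [-0.2, 0.8, 2.1]
opening: 0.0584
grip_force: 25.0
```

Request:
{"fn": "carry_out", "kwargs": {
  "deltas": [
    [0,0,-0.5,0,0,0,0],
    [0,0,-1.5,0,0,0,0],
    [0,0,-3,0,0,0,0],
    [0,0,-3.5,0,0,0,0],
    [0,0,-3.5,0,0,0,0],
    [0,0,-3.5,0,0,0,0],
    [0.5,-1,-2.5,0,0,0,0],
    [1,-2,-1,0,0,0,0]
  ]
}}

```text
time: 27.37
tool_pos: [0.3902, -0.2818, 0.2125]
tool_rot: [3.136, -0.005, -0.003]
contact_force: [1.9, -0.5, -1.3]
opening: 0.0579
grip_force: 25.0
```

Request:
{"fn": "carry_out", "kwargs": {
  "deltas": [
    [1.8,-3.7,0,0,0,0,0],
    [1.8,-3.7,0,0,0,0,0],
    [1.8,-3.7,0,0,0,0,0],
    [1.8,-3.7,0,0,0,0,0],
    [1.8,-3.7,0,0,0,0,0],
    [1.8,-3.7,0,0,0,0,0],
    [1.8,-3.7,0,0,0,0,0],
    [1.8,-3.7,0,0,0,0,0]
  ]
}}

```text
time: 28.03
tool_pos: [0.5338, 0.0184, 0.2084]
tool_rot: [3.141, 0.0, -0.0]
contact_force: [1.4, -0.8, -0.8]
opening: 0.0581
grip_force: 25.0
```

Request:
{"fn": "carry_out", "kwargs": {
  "deltas": [
    [1.8,-3.7,0,0,0,0,0],
    [1.8,-3.7,0,0,0,0,0],
    [1.8,-3.7,0,0,0,0,0],
    [1.8,-3.7,0,0,0,0,0],
    [1.5,-3.2,0,0,0,0,0],
    [0.9,-2.2,0,0,0,0,0],
    [0,0,0,0,0,0,0],
    [0,0,0,0,0,0,0]
  ]
}}

```text
time: 28.7
tool_pos: [0.6291, 0.2194, 0.2073]
tool_rot: [3.141, 0.002, 0.002]
contact_force: [0.9, 0.1, -1.2]
opening: 0.0582
grip_force: 25.0
```

Request:
{"fn": "carry_out", "kwargs": {
  "deltas": [
    [0,0,1,0,0,0,0],
    [0,0,2,0,0,0,0],
    [0,0,2,0,0,0,0],
    [0,0,1,0,0,0,0],
    [0,0,0.7,0,0,0,0],
    [0,0,0,0,0,0,0],
    [0,0,0,0,0,0,0],
    [0,0,0,0,0,0,0]
  ]
}}

```text
time: 29.37
tool_pos: [0.6303, 0.2181, 0.1425]
tool_rot: [-3.141, -0.002, -0.001]
contact_force: [-0.1, -0.2, -1.9]
opening: 0.058
grip_force: 25.0
```

Request:
{"fn": "carry_out", "kwargs": {
  "deltas": [
    [0,0,0,0,0,0,0],
    [0,0,0,0,0,0,0],
    [0,0,0,0,0,0,0],
    [0,0,0,0,0,0,0],
    [0,0,0,0,0,0,0],
    [0,0,0,0,0,0,0],
    [0,0,0,0,0,0,0],
    [0,0,0,0,0,0,0]
  ]
}}

```text
time: 30.03
tool_pos: [0.6296, 0.2183, 0.1411]
tool_rot: [3.142, 0.0, -0.0]
contact_force: [-0.8, 0.3, -1.3]
opening: 0.0583
grip_force: 25.0
```

Red needs y +2 mm and about 17 mm down.

Request:
{"fn": "carry_out", "kwargs": {
  "deltas": [
    [0.04,-0.21,0.4,0,0,0,0],
    [0,0,0.3,0,0,0,0],
    [0,0,0.2,0,0,0,0],
    [0,0,0.2,0,0,0,0],
    [0,0,0,0,0,0,0],
    [0,0,0,0,0,0,0],
    [0,0,0,0,0,0,0],
    [0,0,0,0,0,0,0]
  ]
}}

```text
time: 30.7
tool_pos: [0.6301, 0.2204, 0.1304]
tool_rot: [3.142, -0.0, -0.0]
contact_force: [0.1, 0.3, -0.3]
opening: 0.0584
grip_force: 25.0
```

Request:
{"fn": "carry_out", "kwargs": {
  "deltas": [
    [0,0,0.2,0,0,0,0],
    [0,0,0.2,0,0,0,0],
    [0,0,0.15,0,0,0,0],
    [0,0,0,0,0,0,0],
    [0,0,0,0,0,0,0],
    [0,0,0,0,0,0,0],
    [0,0,0,0,0,0,0],
    [0,0,0,0,0,0,0]
  ]
}}

```text
time: 31.37
tool_pos: [0.63, 0.2204, 0.1247]
tool_rot: [3.141, 0.0, -0.0]
contact_force: [0.1, 0.0, -1.0]
opening: 0.0583
grip_force: 25.0
```

Request:
{"fn": "carry_out", "kwargs": {
  "deltas": [
    [0,0,0.1,0,0,0,0],
    [0,0,0.05,0,0,0,0],
    [0,0,0,0,0,0,0],
    [0,0,0,0,0,0,0],
    [0,0,0,0,0,0,0],
    [0,0,0,0,0,0,0],
    [0,0,0,0,0,0,0],
    [0,0,0,0,0,0,0]
  ]
}}

```text
time: 32.03
tool_pos: [0.6303, 0.2205, 0.1243]
tool_rot: [-3.141, -0.001, -0.0]
contact_force: [-1.5, -0.5, 6.0]
opening: 0.0579
grip_force: 25.0
```

Request:
{"fn": "carry_out", "kwargs": {
  "deltas": [
    [0,0,0,0,0,0,1],
    [0,0,0,0,0,0,1],
    [0,0,0,0,0,0,1],
    [0,0,0,0,0,0,1],
    [0,0,0,0,0,0,1],
    [0,0,-1,0,0,0,1],
    [0,0,-2,0,0,0,1],
    [0,0,-3,0,0,0,1]
  ]
}}

```text
time: 32.7
tool_pos: [0.6286, 0.22, 0.1816]
tool_rot: [3.14, 0.006, -0.0]
contact_force: [0.0, 0.5, 0.1]
opening: 0.0917
grip_force: 0.0
```

Request:
{"fn": "carry_out", "kwargs": {
  "deltas": [
    [0,0,-2,0,0,0,1],
    [0,0,0,0,0,0,1],
    [-3,-0.9,0,0,0,0,1],
    [-3,-0.9,0,0,0,0,1],
    [-3,-0.9,0,0,0,0,1],
    [-3,-0.9,0,0,0,0,1],
    [-3,-0.9,0,0,0,0,1],
    [-3,-0.9,0,0,0,0,1]
  ]
}}

```text
time: 33.37
tool_pos: [0.4483, 0.2746, 0.2032]
tool_rot: [3.142, 0.0, -0.0]
contact_force: [0.5, 0.5, 0.2]
opening: 0.0914
grip_force: 0.0
```

Request:
{"fn": "carry_out", "kwargs": {
  "deltas": [
    [-3,-0.9,0,0,0,0,1],
    [-3,-0.9,0,0,0,0,1],
    [-3,-0.9,1,0,0,0,1],
    [0,0,3,0,0,0,1],
    [0,0,3,0,0,0,1],
    [0,0,2,0,0,0,1],
    [0,0,0,0,0,0,1],
    [0,0,0,0,0,0,1]
  ]
}}

```text
time: 34.03
tool_pos: [0.3597, 0.3013, 0.1129]
tool_rot: [3.14, 0.002, -0.0]
contact_force: [0.5, 0.5, 0.5]
opening: 0.0919
grip_force: 0.0
```

```bash
python3 - <<'E'
from h import *
o=robot.observe(); print(np.round(o["tool_pos"],4),np.round(o["contact_force"],1))
P=pts(cams.read_camera("top")); print("red top",circ(P,.6315,.2205,.045,.13,.148))
P=pts(cams.read_camera("side")); print("red side",circ(P,.6315,.2205,.045,.13,.148))
P=pts(cams.read_camera("wrist")); print("lid knob wrist",circ(P,.3595,.301,.03,.030,.045),"disc",circ(P,.3595,.301,.05,.008,.016))
E
```

```text
[0.3597 0.3013 0.1129] [0.5 0.5 0.5]
red top [630.8 220.2  29.6 630.1 220.   27.2 176.  137.3]
red side [632.  220.3  29.7 631.4 220.3  27.3 174.  136.4]
lid knob wrist [358.3 302.6  11.9 358.8 302.6   8.5 666.   36.8] disc [ 357.9  302.7   29.   357.5  302.6   22.6 2377.    12. ]
```

Request:
{"fn": "carry_out", "kwargs": {
  "deltas": [
    [-0.1,-0.1,2.4,0,0,0,1],
    [0,0,2.4,0,0,0,1],
    [0,0,2.0,0,0,0,1],
    [0,0,1.2,0,0,0,1],
    [0,0,0.6,0,0,0,1],
    [0,0,0,0,0,0,1],
    [0,0,0,0,0,0,1],
    [0,0,0,0,0,0,1]
  ]
}}

```text
time: 34.85
tool_pos: [0.3599, 0.3029, 0.0283]
tool_rot: [-3.14, -0.002, -0.0]
contact_force: [0.2, 0.3, 0.3]
opening: 0.0921
grip_force: 0.0
```

Request:
{"fn": "carry_out", "kwargs": {
  "deltas": [
    [-0.05,0.03,0.2,0,0,0,1],
    [0,0,0.2,0,0,0,1],
    [0,0,0,0,0,0,1],
    [0,0,0,0,0,0,0],
    [0,0,0,0,0,0,0],
    [0,0,0,0,0,0,0],
    [0,0,0,0,0,0,0],
    [0,0,0,0,0,0,0]
  ]
}}

```text
time: 35.52
tool_pos: [0.3585, 0.3022, 0.0232]
tool_rot: [3.142, -0.0, -0.0]
contact_force: [0.6, 0.1, -0.2]
opening: 0.063
grip_force: 0.0
```

Request:
{"fn": "carry_out", "kwargs": {
  "deltas": [
    [0,0,0,0,0,0,0],
    [0,0,0,0,0,0,0],
    [0,0,0,0,0,0,0],
    [0,0,0,0,0,0,0],
    [0,0,0,0,0,0,0],
    [0,0,0,0,0,0,0],
    [0,0,0,0,0,0,0],
    [0,0,0,0,0,0,0]
  ]
}}

```text
time: 36.18
tool_pos: [0.3586, 0.3022, 0.0232]
tool_rot: [-3.142, -0.0, -0.0]
contact_force: [0.2, -0.1, 0.1]
opening: 0.0232
grip_force: 25.0
```

Request:
{"fn": "carry_out", "kwargs": {
  "deltas": [
    [0,0,-0.5,0,0,0,0],
    [0,0,-1.5,0,0,0,0],
    [0,0,-3,0,0,0,0],
    [0,0,-3.5,0,0,0,0],
    [0,0,-3.5,0,0,0,0],
    [0,0,-3.5,0,0,0,0],
    [0,0,-3.5,0,0,0,0],
    [1,0.3,-1.5,0,0,0,0]
  ]
}}

```text
time: 36.85
tool_pos: [0.3685, 0.3001, 0.2332]
tool_rot: [-3.138, -0.005, 0.001]
contact_force: [0.9, 0.7, -1.5]
opening: 0.0232
grip_force: 25.0
```

Request:
{"fn": "carry_out", "kwargs": {
  "deltas": [
    [3,0.9,0,0,0,0,0],
    [3.5,1.1,0,0,0,0,0],
    [3.5,1.1,0,0,0,0,0],
    [3.5,1.1,0,0,0,0,0],
    [3.5,1.1,0,0,0,0,0],
    [3.5,1.1,0,0,0,0,0],
    [3.0,0.9,0,0,0,0,0],
    [1.7,0.4,0,0,0,0,0]
  ]
}}

```text
time: 37.52
tool_pos: [0.6231, 0.22, 0.2277]
tool_rot: [3.141, -0.0, -0.002]
contact_force: [-0.0, -0.9, -0.0]
opening: 0.0233
grip_force: 25.0
```

Request:
{"fn": "carry_out", "kwargs": {
  "deltas": [
    [1.0,0.2,0,0,0,0,0],
    [0,0,0,0,0,0,0],
    [0,0,1.5,0,0,0,0],
    [0,0,1.5,0,0,0,0],
    [0,0,1,0,0,0,0],
    [0,0,0,0,0,0,0],
    [0,0,0,0,0,0,0],
    [0,0,0,0,0,0,0]
  ]
}}

```text
time: 38.18
tool_pos: [0.6306, 0.2204, 0.1893]
tool_rot: [-3.141, -0.001, 0.0]
contact_force: [-0.2, -0.5, -0.5]
opening: 0.0229
grip_force: 25.0
```

Request:
{"fn": "carry_out", "kwargs": {
  "deltas": [
    [0,0,0,0,0,0,0],
    [0,0,0,0,0,0,0],
    [0,0,0,0,0,0,0],
    [0,0,0,0,0,0,0],
    [0,0,0,0,0,0,0],
    [0,0,0,0,0,0,0],
    [0,0,0,0,0,0,0],
    [0,0,0,0,0,0,0]
  ]
}}

```text
time: 38.85
tool_pos: [0.6305, 0.2201, 0.1882]
tool_rot: [3.141, 0.0, -0.0]
contact_force: [0.2, 0.3, 0.3]
opening: 0.0235
grip_force: 25.0
```

Well aligned. I go down 33 mm in stages.

Request:
{"fn": "carry_out", "kwargs": {
  "deltas": [
    [0.03,0,0.6,0,0,0,0],
    [0,0,0.7,0,0,0,0],
    [0,0,0.6,0,0,0,0],
    [0,0,0.4,0,0,0,0],
    [0,0,0.2,0,0,0,0],
    [0,0,0,0,0,0,0],
    [0,0,0,0,0,0,0],
    [0,0,0,0,0,0,0]
  ]
}}

```text
time: 39.52
tool_pos: [0.631, 0.2202, 0.1635]
tool_rot: [-3.142, -0.001, -0.0]
contact_force: [-0.4, 0.3, -1.5]
opening: 0.0234
grip_force: 25.0
```

Request:
{"fn": "carry_out", "kwargs": {
  "deltas": [
    [0,0,0.2,0,0,0,0],
    [0,0,0.2,0,0,0,0],
    [0,0,0.2,0,0,0,0],
    [0,0,0.1,0,0,0,0],
    [0,0,0,0,0,0,0],
    [0,0,0,0,0,0,0],
    [0,0,0,0,0,0,0],
    [0,0,0,0,0,0,0]
  ]
}}

```text
time: 40.18
tool_pos: [0.6309, 0.2201, 0.1563]
tool_rot: [3.142, -0.0, -0.0]
contact_force: [-0.3, -0.3, -0.2]
opening: 0.0233
grip_force: 25.0
```

Request:
{"fn": "carry_out", "kwargs": {
  "deltas": [
    [0,0,0.1,0,0,0,0],
    [0,0,0.05,0,0,0,0],
    [0,0,0,0,0,0,0],
    [0,0,0,0,0,0,0],
    [0,0,0,0,0,0,0],
    [0,0,0,0,0,0,0],
    [0,0,0,0,0,0,0],
    [0,0,0,0,0,0,0]
  ]
}}

```text
time: 40.85
tool_pos: [0.631, 0.2201, 0.1551]
tool_rot: [-3.142, -0.001, -0.0]
contact_force: [-1.6, -0.3, 5.7]
opening: 0.0236
grip_force: 25.0
```

Seated. I release and back off.

Request:
{"fn": "carry_out", "kwargs": {
  "deltas": [
    [0,0,0,0,0,0,1],
    [0,0,0,0,0,0,1],
    [0,0,0,0,0,0,1],
    [0,0,0,0,0,0,1],
    [0,0,0,0,0,0,1],
    [0,0,0,0,0,0,1],
    [0,0,-1,0,0,0,1],
    [0,0,-2,0,0,0,1]
  ]
}}

```text
time: 41.52
tool_pos: [0.6295, 0.2198, 0.1827]
tool_rot: [3.14, 0.005, -0.0]
contact_force: [-0.1, -0.3, -0.1]
opening: 0.0721
grip_force: 0.0
```

Request:
{"fn": "carry_out", "kwargs": {
  "deltas": [
    [0,0,-2.5,0,0,0,1],
    [0,0,-2,0,0,0,1],
    [-3,0,0,0,0,0,1],
    [-3,0,0,0,0,0,1],
    [-3,0,0,0,0,0,1],
    [-3,0,0,0,0,0,1],
    [-3,0,0,0,0,0,1],
    [-3,0,0,0,0,0,1]
  ]
}}

```text
time: 42.18
tool_pos: [0.4494, 0.2201, 0.2305]
tool_rot: [-3.141, -0.001, -0.0]
contact_force: [0.3, -0.6, 0.0]
opening: 0.0913
grip_force: 0.0
```

Request:
{"fn": "carry_out", "kwargs": {
  "deltas": [
    [0,3,0,0,0,0,1],
    [0,3,0,0,0,0,1],
    [0,3,0,0,0,0,1],
    [0,3,0,0,0,0,1],
    [0,3,0,0,0,0,1],
    [0,0,0,0,0,0,1],
    [0,0,0,0,0,0,1],
    [0,0,0,0,0,0,1]
  ]
}}

```text
time: 42.85
tool_pos: [0.451, 0.0704, 0.2303]
tool_rot: [-3.141, -0.001, -0.001]
contact_force: [-0.2, -0.2, 0.5]
opening: 0.092
grip_force: 0.0
```

```bash
python3 - <<'E'
from h import *
for n in ("top","side"):
    c=cams.read_camera(n); P=pts(c)
    print(n,"knob",circ(P,.631,.2202,.02,.16,.18),"disc",circ(P,.631,.2202,.045,.138,.15))
    for k,x,y,a,b in (("spray",.645,.02,.05,.14),("reel",.49,-.428,.018,.035),("box",.469,.1116,.03,.045)): print(k,circ(P,x,y,.05,a,b))
    if n=="side": cv2.imwrite("pics/s3.png",cv2.resize(c["image"][150:330,100:300],None,fx=3,fy=3))
E
```

```text
top knob [629.7 219.3  12.2 629.4 219.2   8.8 120.  168.8] disc [631.3 220.3  29.5 631.  220.7  22.7 436.  144.2]
spray [647.9  20.3  21.2 644.1  19.7  13.8 323.   90. ]
reel [ 490.3 -428.9   36.9  490.3 -428.4   25.9  709.    26.7]
box None
side knob [631.7 220.5  12.2 630.8 220.5   9.   91.  169. ] disc [631.5 219.3  30.2 630.9 220.2  22.5 312.  144.4]
spray [647.4  20.1  22.  644.6  23.7  13.1 328.   86.7]
reel [ 492.4 -427.9   39.7  490.2 -428.1   27.1  298.    26.9]
box [469.4 111.2  47.5 469.  112.   29.1 640.   38.3]
```

View pics/s3.png

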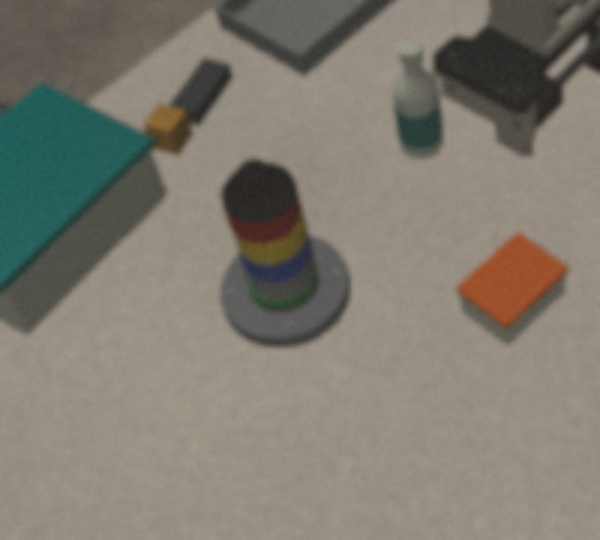

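The side view shows the full tower, from ring through pan, blue, yellow, red and lid, upright at (270,230). The knob top is at 169 mm as expected, and the bottle, box and reel have not moved.

```bash
python3 -c "
from cell import robot
print(robot.hand_in())"
```

```text
the job is handed in; nothing more can be done
None
```

The sieve tower is built on the green-ring holder in the order asked, all pieces level, fully home and let go; the bottle, reel and box did not move, and the job was handed in at about 43 s.

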